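# Find the stirrer key left on and release it

## Robot

A 7-joint arm with a two-finger parallel gripper is mounted at the origin on a cart in front of the work surface, level with it; the furniture and walls round the work are solid. World frame = base frame: x ahead of the robot, y to its left, z up, the work surface at z = 0. Lengths are in m, angles in rad, forces in N, time in s.
With the tool pointing down it reaches from about 0.425 to 0.875 m from the base axis. Payload 8.4 kg.
Tool frame: the origin (TCP) lies on the mounting face of the last link; the fingertips stand bot.finger_overhang ahead of it and the grasp point (between the pads) lies 164 mm ahead of it (bot.finger_overhang is the distance from the TCP to the fingertips, in m); z points along the fingers, y is the line along which they close (so a half turn about z gives the same grasp; the last joint's range is limited). The gripper opens to 87 mm and grips with 3 to 60 N. Pads are 19 mm wide; open, the fingers measure 117 mm over their backs; the gripper's body (75 mm by 190 mm) begins 51 mm behind the grasp point.
Start: joints at [-1.383, 0.333, 0.04, 1.465, -0.013, 1.343, -0.059], TCP at [0.184, 0.623, 0.405] pointing down, gripper open.
Joint ranges: [-2.58, 2.58], [-0.38, 2.09], [-1.3, 1.39], [0.25, 2.4], [-1.5, 4.64], [0.08, 2.09], [-2.65, 2.65]. Speed limits (rad/s): [2.22, 2.22, 2.79, 2.79, 3.14, 3.14, 3.14].

## Interface

Orientations are given as a rotation vector (axis times angle).
In Python, from workcell import bot gives the robot as it stands.
- The arm moves only by the tool send_rows, never from a script. Its argument "steps" is a list of rows, each an object of numbers: "x", "y", "z": the shift along the tool's x, y, z in m; "rx", "ry", "rz": the turn, a rotation vector about the tool's x, y, z in rad. A call has 1 to 5 rows; each row shifts and turns the commanded pose from where the row before left it, along the tool's axes as they then stand; what a row does not reach is not made up. A row lasts 1/8 s, in which the tool goes at most 62.5 mm and 10.7 degrees, less where a joint would pass 70% of its speed; a pose out of reach is approached as far as the arm can. A call is refused whole if a number of a shift passes 0.0625 or a number of a turn 0.188, either way. A call with a gripper value outside its range is refused whole. "fingers" is the finger opening in m, from 0 to 0.087, set as the call begins (left out, the last holds). The fingers move at their own pace and stop on an object; "newtons" is the grip in N (left out, the last holds). Time passes only in rows, so rows that do not move let the fingers close. It gives the time, the measured TCP pose, the force, the opening and the grip force at its end, in the units of the state.
- bot.observe(): the state, without advancing time (a new reading comes with each control period).
- bot.get_image(name): name is "scene" or "side" or "wrist"; returns (picture, depth): 480x640x3 uint8, red, green, blue; 480x640 float32, m along the optical axis (not along the pixel's ray), 0 where there is no reading.
- bot.camera_info(name): a dict with "camera_matrix" (3x3 intrinsics, pixels), "D" ([k1, k2, p1, p2, k3] as OpenCV has them; the pictures are not rectified), "eye" and "orientation" of the camera in the world. Camera axes: x right, y down, z forward; pixel columns grow to the right and rows downward; lengths in m; the calibration is good to about 2 mm. A picture is of the moment at which its call begins: read the wrist's pose just before it. camera_info takes no time and is no camera call; for the wrist camera it gives the pose at the moment of the call.
- bot.hand_in(): hands the job in; it is judged then, once.
The state is a dict: "clock": time; "joint_pos": joint angles; "joint_vel": joint speeds; "tau": joint torques, N m; "tool_pos": TCP position; "tcp_rot": TCP orientation; "force": force on the tool from outside, world axes, zero at the start; "torque": the same for the moment, N m; "finger_gap": opening from 0.0 (shut) to 1.0 (fully open); "grip_force": force on a finger pad.
Only numpy, scipy, OpenCV 4.12 (cv2) and the standard library are available. Lean on these libraries where they do the work, as an engineer would, in place of code of your own. Each camera call takes 0.05 s, during which the arm holds its last target. There are 200 camera calls.

## Task

One station of the stirrer was left on: one of the four look-alike keys on the white control box is latched down. With the fingertips tap all four keys lightly, one after another from the left end to the right end as the robot sees them, to feel which one is latched, and do not push a raised key so deep that it latches too; then press the latched key fully in so that it releases and comes back up level with the others. Pick nothing up, and leave the things round the box where they are.

Things in the scene. Friction and masses are not known exactly. Their poses are not given: they have to be found in the camera images.
- stir_box: White control box fixed to the worktop, 250 (y) x 90 (x) x 40 mm high, aluminium top plate, four grey square keys in a row 55 mm apart, at y = +82.5, +27.5, -27.5, -82.5 mm, x = 0 in the box's frame. Origin: centre of its underside; x to its back, y to its left as the robot sees it, z up; turned by up to 0.3 rad. Three keys are raised, one, in any place, is latched 4 mm lower.
- key_a_top (a point): Centre of the top face of a square key, 30 x 30 mm, edges rounded 3 mm. Top face above the worktop: raised 56 mm (16 mm above the box top), latched 52 mm, bottom of travel 46 mm. z axis up. The four keys look the same, and which name stands in which place of the row changes.
- key_a (a joint): Travel of this key in m: 0 raised, grows downward, 0.010 at the bottom; 0.004 when latched. A raised key needs about 1.8 N to begin to move and 0.3 N more per mm; pushed down 7 mm it counts as latched and the job is spoilt. The latched key needs 4 to 8 N, more if struck fast; pushed below 8.5 mm (top 47.5 mm above the worktop) its latch lets go and it rises by itself as the finger leaves.
- key_b_top (a point): Centre of the top face of another such key; as key_a_top.
- key_b (a joint): Travel of this key; as key_a.
- key_c_top (a point): Centre of the top face of another such key; as key_a_top.
- key_c (a joint): Travel of this key; as key_a.
- key_d_top (a point): Centre of the top face of another such key; as key_a_top.
- key_d (a joint): Travel of this key; as key_a.
- marker: Marker pen with blue cap, 135 mm long, 17 mm thick, lying in front of the box; stands loose, to be left alone. Origin: centre of its underside.
- pen: Slim pen, 145 mm long, lying behind the box; stands loose, to be left alone. Origin: centre of its underside.
- dish: Small pink dish, 51 mm across, 12 mm high, behind the box; stands loose, to be left alone. Origin: centre of its underside.
- flask: Small conical flask with pink content, 60 mm across, 107 mm high, left of the box; stands loose, to be left alone. Origin: centre of its underside.
- clock: White timer, 46 x 66 mm, 58 mm high, right of the box; stands loose, to be left alone. Origin: centre of its underside.

How it is judged:
By the outcome, as a careful person would: the job done as asked, in the order asked, and still so for the second after the job is handed in, with the robot touching nothing.
It also fails if it takes over 45 s, if anything falls off the work surface, if the arm or the gripper's body presses on something with over 40 N, if the wrist force passes 120 N, or if a joint passes its speed limit or range.

## Working session

There is one attempt and no reset: what is moved stays moved. The work goes in short steps, Python scripts to look and compute and a tool call to move; the robot and the scene stay as the last step left them, time stands still between calls to the robot, and variables do not carry over. Pictures are saved under pics/ and viewed, at most 10 in all, crops included, and the job is handed in when it is done.

Besides the shell and the picture viewer there is one more tool, called after "Call:" as name(argument=value, ...), one argument or row to a line, values as JSON. send_rows: Moves the arm, as the interface text tells. Its arguments: {"type":"object","properties":{"steps":{"type":"array","items":{"type":"object","properties":{"x":{"type":"number"},"y":{"type":"number"},"z":{"type":"number"},"rx":{"type":"number"},"ry":{"type":"number"},"rz":{"type":"number"}}}},"fingers":{"type":"number"},"newtons":{"type":"number"}},"required":["steps"]}

```bash
mkdir -p pics; python3 - <<'E'
from workcell import bot
import cv2,numpy as np
s=bot.observe();print(s['clock'],s['tool_pos'],s['tcp_rot'],s['force'],s['finger_gap'],bot.finger_overhang)
ims=[]
for n in('scene','side'):
    p,d=bot.get_image(n);np.savez(f'{n}.npz',p=p,d=d);cv2.imwrite(f'pics/{n}.png',p[:,:,::-1]);print(n,bot.camera_info(n))
E
```

```text
0.0 [0.18382508 0.62327573 0.4038462 ] [-4.48994174e-01 -3.10920798e+00  2.57910371e-03] [ 0.13598212 -0.42391811  0.10698037] 0.9997864476403878 0.1822
scene {'camera_matrix': array([[525.95673278,   0.        , 323.32184673],
       [  0.        , 525.95673278, 242.40625456],
       [  0.        ,   0.        ,   1.        ]]), 'D': array([-0.03292529,  0.        ,  0.        ,  0.        ,  0.        ]), 'eye': array([-0.06833336, -0.57961401,  0.64242426]), 'orientation': array([-2.03885839,  0.79083198, -0.4332799 ])}
side {'camera_matrix': array([[511.03931142,   0.        , 314.64688294],
       [  0.        , 511.03931142, 238.12176538],
       [  0.        ,   0.        ,   1.        ]]), 'D': array([-0.08465194,  0.        ,  0.        ,  0.        ,  0.        ]), 'eye': array([ 0.40068882, -0.77073578,  0.49359925]), 'orientation': array([-2.05298845,  0.12396249, -0.09421952])}
```

View pics/scene.png

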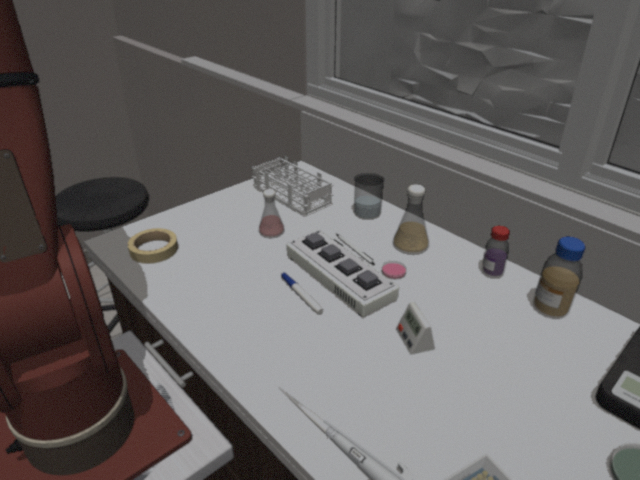

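View pics/side.png

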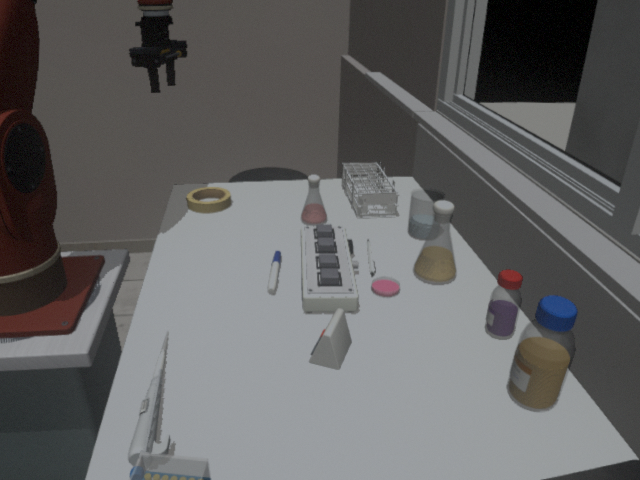

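The scene view shows the keys near (315,240), (331,252), (349,267) and (368,281). In the side view they are near (325,230), (326,245), (328,261) and (330,278). Next I'll segment them.

```bash
cat > h.py <<'E'
import numpy as np,cv2
from workcell import bot
from scipy.spatial.transform import Rotation as R
def ray(ci,px,z):
    u=cv2.undistortPoints(np.float64(px).reshape(-1,1,2),ci['camera_matrix'],ci['D'])[:,0]
    d=R.from_rotvec(ci['orientation']).apply(np.c_[u,np.ones(len(u))]);e=ci['eye']
    return e+d*((z-e[2])/d[:,2])[:,None]
def fit(pts):  # ordered left to right; box pose from key points
    c=pts.mean(0);v=np.polyfit(np.arange(4)-1.5,pts[:,:2],1)[0]
    return c,np.linalg.norm(v),np.arctan2(v[0],-v[1])
E
python3 - <<'E'
from h import *
for n,(x0,y0,x1,y1) in dict(scene=(280,225,405,315),side=(290,215,365,310)).items():
    f=np.load(n+'.npz');p,d=f['p'],f['d'];g=p.max(2)
    m=np.zeros(g.shape,np.uint8);m[y0:y1,x0:x1]=(g[y0:y1,x0:x1]<110)*255
    k,l,st,c=cv2.connectedComponentsWithStats(m)
    ci=bot.camera_info(n)
    for i in range(1,k):
        if st[i,4]>40: print(n,st[i],c[i].round(1),ray(ci,[c[i]],.05).round(4),d[int(c[i][1]),int(c[i][0])])
a=[cv2.resize(np.load(n+'.npz')['p'][y:y+92,x:x+125],None,fx=6,fy=6,interpolation=2)[:,:,::-1][:290 if 0 else 552] for n,x,y in(('scene',280,225),)]
cv2.imwrite('pics/c1.png',a[0])
E
```

```text
scene [393 225  12  28 249] [399.7 238.7] [[ 0.668  -0.0172  0.05  ]] 1.1314195
scene [302 232  26  18 274] [314.3 241.2] [[0.5306 0.0943 0.05  ]] 1.0671906
scene [318 245  27  18 293] [330.6 253.4] [[0.5251 0.0397 0.05  ]] 1.0324758
scene [ 287  247  110   68 1028] [337.6 287.2] [[ 0.4608 -0.0472  0.05  ]] 0.989499
scene [335 259  28  17 284] [348.  267.1] [[ 0.5184 -0.0162  0.05  ]] 1.0013485
scene [353 271  29  20 346] [366.9 280.4] [[ 0.5149 -0.0689  0.05  ]] 0.96155953
scene [281 273  23  27 111] [289.  282.4] [[0.4046 0.0226 0.05  ]] 1.0254096
side [ 302  215   40   72 1411] [325.5 253.2] [[0.5269 0.0054 0.05  ]] 0.92251843
side [347 240   7  17  65] [350.4 246.8] [[0.5751 0.024  0.05  ]] 0.97410715
```

View pics/c1.png

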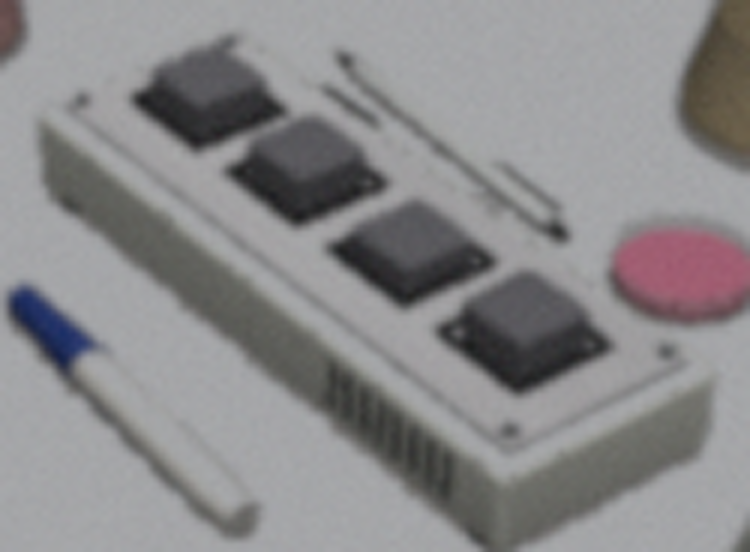

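The crop shows all four keys, with a row angle of about -0.1 rad. I'll plan to put tool x along box y and tool y along box x, so the narrow side of the gripper body faces the flask.

```bash
cat >> h.py <<'E'
def plan(target,yaw,n):
    s=bot.observe();p=np.array(s['tool_pos']);r=R.from_rotvec(s['tcp_rot'])
    b=R.from_matrix(np.c_[[-np.sin(yaw),np.cos(yaw),0],[np.cos(yaw),np.sin(yaw),0],[0,0,-1]])
    w=(r.inv()*b).as_rotvec()/n; q=R.from_rotvec(w)
    print('turn/row',w.round(4))
    for i in range(n):
        print(i,r.inv().apply((np.array(target)-p)/n).round(4)); r=r*q
E
python3 - <<'E'
from h import *
plan([.50,.012,.38],-.1,14)
s=bot.observe();ci=bot.camera_info('wrist');r=R.from_rotvec(s['tcp_rot'])
print('cam in tool',r.inv().apply(ci['eye']-s['tool_pos']),(r.inv()*R.from_rotvec(ci['orientation'])).as_rotvec())
for px in((411,247),(368,214),(271,233),(416,345)): print(ray(bot.camera_info('scene'),[px],.0).round(3))
E
```

```text
turn/row [-0.0001  0.0001  0.0989]
0 [-0.034  -0.0355  0.0018]
1 [-0.0373 -0.032   0.0018]
2 [-0.0403 -0.0281  0.0018]
3 [-0.0429 -0.024   0.0017]
4 [-0.0451 -0.0196  0.0017]
5 [-0.0468 -0.0151  0.0017]
6 [-0.048  -0.0104  0.0017]
7 [-0.0488 -0.0056  0.0017]
8 [-0.0492 -0.0008  0.0017]
9 [-0.049   0.0041  0.0017]
10 [-0.0483  0.0089  0.0017]
11 [-0.0472  0.0136  0.0017]
12 [-0.0457  0.0182  0.0017]
13 [-0.0436  0.0226  0.0017]
cam in tool [ 0.07867389 -0.00068488  0.01914964] [-0.22849512 -0.22682808  1.55931975]
[[ 0.723 -0.008  0.   ]]
[[0.757 0.153 0.   ]]
[[0.531 0.242 0.   ]]
[[ 0.495 -0.208  0.   ]]
```

Call:
send_rows(
  steps=[
    {"x": -0.034, "y": -0.0355, "z": 0.0018, "rz": 0.0989},
    {"x": -0.0373, "y": -0.032, "z": 0.0018, "rz": 0.0989},
    {"x": -0.0403, "y": -0.0281, "z": 0.0018, "rz": 0.0989},
    {"x": -0.0429, "y": -0.024, "z": 0.0017, "rz": 0.0989},
    {"x": -0.0451, "y": -0.0196, "z": 0.0017, "rz": 0.0989},
  ],
  fingers=0,
  newtons=10,
)

```text
schema error: expected keys x, y, z, rx, ry, rz
```

Call:
send_rows(
  steps=[
    {"x": -0.0468, "y": -0.0151, "z": 0.0017, "rz": 0.0989},
    {"x": -0.048, "y": -0.0104, "z": 0.0017, "rz": 0.0989},
    {"x": -0.0488, "y": -0.0056, "z": 0.0017, "rz": 0.0989},
    {"x": -0.0492, "y": -0.0008, "z": 0.0017, "rz": 0.0989},
    {"x": -0.049, "y": 0.0041, "z": 0.0017, "rz": 0.0989},
  ],
)

```text
schema error: expected keys x, y, z, rx, ry, rz
```

Call:
send_rows(
  steps=[
    {"x": -0.0483, "y": 0.0089, "z": 0.0017, "rz": 0.0989},
    {"x": -0.0472, "y": 0.0136, "z": 0.0017, "rz": 0.0989},
    {"x": -0.0457, "y": 0.0182, "z": 0.0017, "rz": 0.0989},
    {"x": -0.0436, "y": 0.0226, "z": 0.0017, "rz": 0.0989},
    {},
  ],
)

```text
schema error: expected keys x, y, z, rx, ry, rz
```

```bash
python3 - <<'E'
from h import *
s=bot.observe();print(s['clock'],s['tool_pos'],s['tcp_rot'],s['joint_vel'].round(3),s['force'],s['finger_gap'])
ci=bot.camera_info('wrist');p,d=bot.get_image('wrist');np.savez('w.npz',p=p,d=d,**ci);cv2.imwrite('pics/w.png',p[:,:,::-1])
E
```

```text
0.1 [0.18385636 0.6232961  0.40396032] [-4.49031636e-01 -3.10922448e+00  2.26063194e-03] [-0.    -0.004  0.     0.001  0.001 -0.002 -0.001] [-0.39596515  0.84479889  0.52958213] 0.99719328335023
```

View pics/w.png

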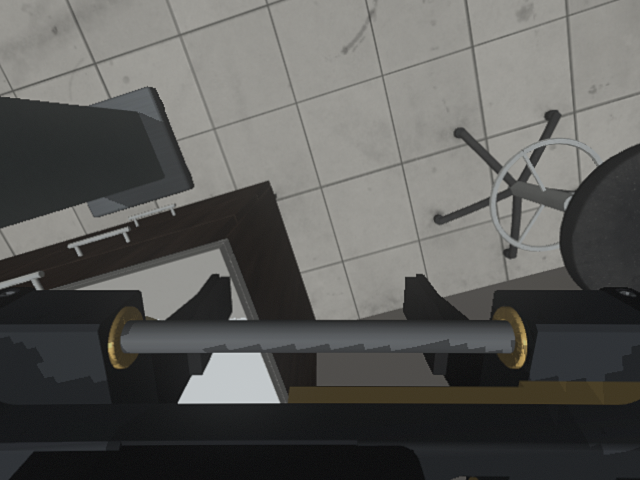

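The call was refused because rows need every key, so the arm has not moved. The wrist camera looks toward tool +x, so I'll aim for a viewpoint to the right of the box.

```bash
python3 - <<'E'
from h import *
plan([.51,-.10,.38],-.1,15)
E
```

```text
turn/row [-0.0001  0.0001  0.0923]
0 [-0.0345 -0.0401  0.0017]
1 [-0.038  -0.0367  0.0017]
2 [-0.0413 -0.0331  0.0016]
3 [-0.0441 -0.0291  0.0016]
4 [-0.0466 -0.025   0.0016]
5 [-0.0487 -0.0205  0.0016]
6 [-0.0504 -0.016   0.0016]
7 [-0.0517 -0.0113  0.0016]
8 [-0.0525 -0.0064  0.0016]
9 [-0.0529 -0.0016  0.0016]
10 [-0.0528  0.0033  0.0016]
11 [-0.0523  0.0081  0.0016]
12 [-0.0513  0.0129  0.0016]
13 [-0.0499  0.0176  0.0016]
14 [-0.0481  0.0221  0.0016]
```

Call:
send_rows(
  steps=[
    {"x": -0.0345, "y": -0.04, "z": 0.0016, "rx": 0, "ry": 0, "rz": 0.092},
    {"x": -0.038, "y": -0.0367, "z": 0.0016, "rx": 0, "ry": 0, "rz": 0.092},
    {"x": -0.0413, "y": -0.033, "z": 0.0016, "rx": 0, "ry": 0, "rz": 0.092},
    {"x": -0.044, "y": -0.029, "z": 0.0016, "rx": 0, "ry": 0, "rz": 0.092},
    {"x": -0.0466, "y": -0.025, "z": 0.0016, "rx": 0, "ry": 0, "rz": 0.092},
  ],
  fingers=0,
  newtons=10,
)

```text
clock: 0.78
tool_pos: [0.2932, 0.381, 0.3965]
tcp_rot: [-1.151, -2.923, 0.0]
force: [0.9, -0.4, 0.0]
finger_gap: 0.515
grip_force: 0.0
```

Call:
send_rows(
  steps=[
    {"x": -0.0487, "y": -0.0205, "z": 0.0016, "rx": 0, "ry": 0, "rz": 0.092},
    {"x": -0.0504, "y": -0.016, "z": 0.0016, "rx": 0, "ry": 0, "rz": 0.092},
    {"x": -0.0517, "y": -0.0113, "z": 0.0016, "rx": 0, "ry": 0, "rz": 0.092},
    {"x": -0.0525, "y": -0.0064, "z": 0.0016, "rx": 0, "ry": 0, "rz": 0.092},
    {"x": -0.053, "y": -0.0016, "z": 0.0016, "rx": 0, "ry": 0, "rz": 0.092},
  ],
)

```text
clock: 1.4
tool_pos: [0.4022, 0.14, 0.3887]
tcp_rot: [-1.786, -2.584, -0.001]
force: [1.4, -0.1, -0.2]
finger_gap: 0.017
grip_force: 0.0
```

Call:
send_rows(
  steps=[
    {"x": -0.0528, "y": 0.0033, "z": 0.0016, "rx": 0, "ry": 0, "rz": 0.092},
    {"x": -0.0523, "y": 0.008, "z": 0.0016, "rx": 0, "ry": 0, "rz": 0.092},
    {"x": -0.0513, "y": 0.013, "z": 0.0016, "rx": 0, "ry": 0, "rz": 0.092},
    {"x": -0.05, "y": 0.0176, "z": 0.0016, "rx": 0, "ry": 0, "rz": 0.092},
    {"x": -0.048, "y": 0.022, "z": 0.0016, "rx": 0, "ry": 0, "rz": 0.095},
  ],
)

```text
clock: 2.02
tool_pos: [0.5115, -0.1006, 0.3809]
tcp_rot: [2.331, 2.106, 0.001]
force: [0.4, 0.1, -1.1]
finger_gap: 0.004
grip_force: 0.0
```

Call:
send_rows(
  steps=[
    {"x": 0, "y": 0, "z": 0, "rx": 0, "ry": 0, "rz": 0},
  ],
)

```text
clock: 2.15
tool_pos: [0.5115, -0.1029, 0.3806]
tcp_rot: [2.335, 2.099, -0.003]
force: [-0.7, 0.7, -0.8]
finger_gap: 0.007
grip_force: 0.0
```

```bash
python3 - <<'E'
from h import *
s=bot.observe();print(s['clock'],s['tool_pos'],s['tcp_rot'],s['joint_vel'].round(3),s['force'],s['finger_gap'])
ci=bot.camera_info('wrist');p,d=bot.get_image('wrist');np.savez('w.npz',p=p,d=d,**ci);cv2.imwrite('pics/w2.png',p[:,:,::-1])
E
```

```text
2.15 [ 0.51154953 -0.10288504  0.38060423] [ 2.33508982  2.09893084 -0.00301494] [-0.04  -0.038 -0.073  0.034  0.01   0.017 -0.028] [-0.67006477  0.69931437 -0.81933932] 0.0071173436284516075
```

View pics/w2.png

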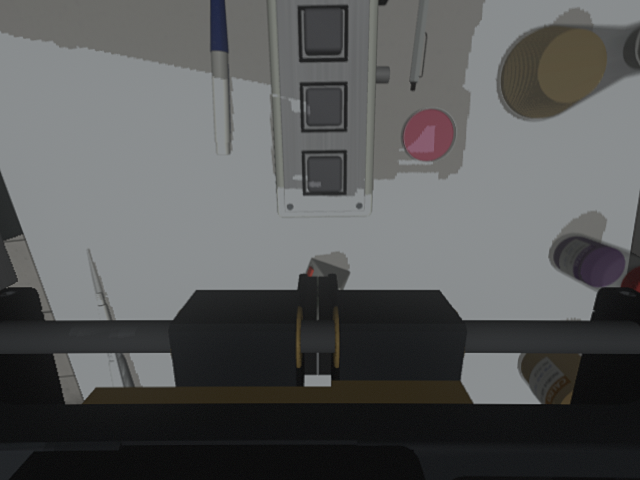

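The wrist view shows three keys at (323,33), (324,107) and (324,173), aligned with the image columns. The fourth is cut off above, and the clock is near (325,270). I'll measure the bezels at box-top height.

```bash
python3 - <<'E'
from h import *
f=np.load('w.npz');p,d=f['p'],f['d'];ci={k:f[k] for k in('camera_matrix','D','eye','orientation')}
m=np.zeros(p.shape[:2],np.uint8);m[:215,290:358]=(p[:215,290:358].max(2)<75)*255
cs,_=cv2.findContours(m,cv2.RETR_EXTERNAL,cv2.CHAIN_APPROX_NONE)
for c in cs:
    if cv2.contourArea(c)>800:
        rc=cv2.minAreaRect(c);b=ray(ci,cv2.boxPoints(rc),.041)
        u,v=map(int,rc[0]);dd=np.median(d[v-6:v+6,u-6:u+6])
        pt=ray(ci,[rc[0]],.041)[0]
        n=ray(ci,[rc[0]],0.)[0]-ci['eye'];ax=R.from_rotvec(ci['orientation']).apply([0,0,1])
        z=ci['eye'][2]+n[2]*dd/(n@ax)
        print(np.round(rc[0],1),rc[1],rc[2],pt.round(4),'ztop',z.round(4),np.linalg.norm(b[0]-b[1]).round(4),np.linalg.norm(b[1]-b[2]).round(4))
E
```

```text
[324. 172.] (44.0, 44.0) 90.0 [ 0.5219 -0.0618  0.041 ] ztop 0.0571 0.0388 0.0391
[323.5 107. ] (50.0, 47.0) 90.0 [ 0.527  -0.0072  0.041 ] ztop 0.0531 0.0393 0.04
[322.5  33.5] (56.99999237060547, 48.99999237060547) 90.0 [0.5319 0.048  0.041 ] ztop 0.0575 0.0386 0.0406
```

Spacing is about 55 mm with a yaw of about -0.09 rad, and the third key from the left looks about 4 mm lower. I'll go above the left key at (0.537, 0.103).

```bash
python3 - <<'E'
from h import *
s=bot.observe();print(s['tool_pos'])
plan([.537,.103,.2572],-.09,5)
E
```

```text
[ 0.51126742 -0.10061364  0.38042568]
turn/row [-0.0002  0.0003 -0.0025]
0 [0.0411 0.001  0.0246]
1 [0.0411 0.0011 0.0246]
2 [0.0411 0.0012 0.0246]
3 [0.041  0.0013 0.0246]
4 [0.041  0.0014 0.0246]
```

Call:
send_rows(
  steps=[
    {"x": 0.041, "y": 0.001, "z": 0.0246, "rx": 0, "ry": 0, "rz": -0.0025},
    {"x": 0.041, "y": 0.0011, "z": 0.0246, "rx": 0, "ry": 0, "rz": -0.0025},
    {"x": 0.041, "y": 0.0012, "z": 0.0246, "rx": 0, "ry": 0, "rz": -0.0025},
    {"x": 0.041, "y": 0.0013, "z": 0.0246, "rx": 0, "ry": 0, "rz": -0.0025},
    {"x": 0.041, "y": 0.0014, "z": 0.0246, "rx": 0, "ry": 0, "rz": -0.0025},
  ],
)

```text
clock: 2.82
tool_pos: [0.5357, 0.1073, 0.257]
tcp_rot: [-2.312, -2.126, -0.001]
force: [-0.0, 0.1, 0.2]
finger_gap: 0.004
grip_force: 0.0
```

Call:
send_rows(
  steps=[
    {"x": 0, "y": 0, "z": 0, "rx": 0, "ry": 0, "rz": 0},
    {"x": 0, "y": 0, "z": 0, "rx": 0, "ry": 0, "rz": 0},
  ],
)

```text
clock: 3.08
tool_pos: [0.536, 0.1049, 0.2579]
tcp_rot: [-2.314, -2.125, 0.001]
force: [-0.2, -0.4, 0.0]
finger_gap: 0.004
grip_force: 0.0
```

```bash
python3 - <<'E'
from h import *
s=bot.observe();print(s['clock'],s['tool_pos'],s['force'])
p,d=bot.get_image('side');np.savez('s2.npz',p=p,d=d)
q,_=bot.get_image('scene')
c=lambda a,x,y:cv2.resize(a[y:y+130,x:x+130],(400,400),interpolation=cv2.INTER_CUBIC)[:,:,::-1]
cv2.imwrite('pics/s2.png',np.hstack([c(p,270,180),c(q,265,190)]))
plan([.537,.103,.2572],-.09,1)
E
```

```text
3.075 [0.53598423 0.10488121 0.25789023] [-0.24850073 -0.36520256  0.04136841]
turn/row [ 0.0007 -0.0005  0.0028]
0 [-0.0007  0.0007  0.0013]
```

View pics/s2.png

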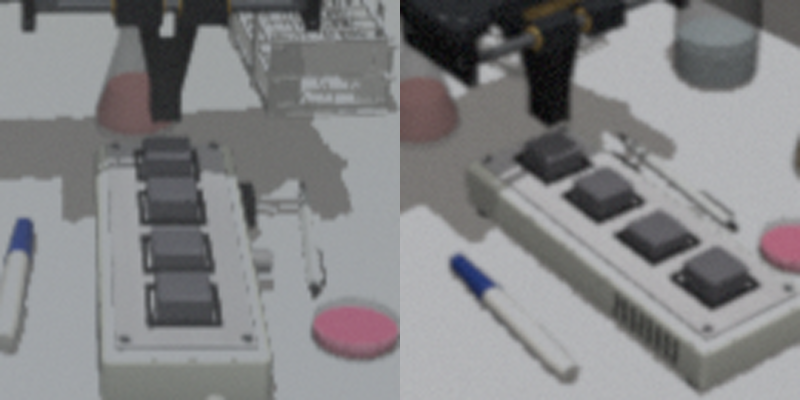

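The fingertips stand right over the left key: tip at (165,120) above the key at (167,150) in the left panel. I'll descend gently.

Call:
send_rows(
  steps=[
    {"x": -0.0005, "y": 0.0005, "z": 0.008, "rx": 0, "ry": 0, "rz": 0},
    {"x": 0, "y": 0, "z": 0.006, "rx": 0, "ry": 0, "rz": 0},
    {"x": 0, "y": 0, "z": 0.003, "rx": 0, "ry": 0, "rz": 0},
    {"x": 0, "y": 0, "z": 0, "rx": 0, "ry": 0, "rz": 0},
  ],
)

```text
clock: 3.68
tool_pos: [0.5368, 0.1038, 0.2404]
tcp_rot: [-2.316, -2.123, 0.001]
force: [0.3, -0.1, 1.4]
finger_gap: 0.005
grip_force: 0.0
```

Call:
send_rows(
  steps=[
    {"x": 0, "y": 0, "z": 0.002, "rx": 0, "ry": 0, "rz": 0},
    {"x": 0, "y": 0, "z": 0.001, "rx": 0, "ry": 0, "rz": 0},
    {"x": 0, "y": 0, "z": 0, "rx": 0, "ry": 0, "rz": 0},
  ],
)

```text
clock: 4.05
tool_pos: [0.537, 0.1039, 0.2379]
tcp_rot: [2.315, 2.123, 0.001]
force: [0.8, -0.8, 2.3]
finger_gap: 0.005
grip_force: 0.9
```

Call:
send_rows(
  steps=[
    {"x": 0, "y": 0, "z": 0.001, "rx": 0, "ry": 0, "rz": 0},
    {"x": 0, "y": 0, "z": 0, "rx": 0, "ry": 0, "rz": 0},
  ],
)

```text
clock: 4.3
tool_pos: [0.537, 0.1039, 0.2368]
tcp_rot: [2.315, 2.123, 0.0]
force: [0.6, -1.0, 2.6]
finger_gap: 0.003
grip_force: 1.1
```

Call:
send_rows(
  steps=[
    {"x": 0, "y": 0, "z": 0.001, "rx": 0, "ry": 0, "rz": 0},
    {"x": 0, "y": 0, "z": 0, "rx": 0, "ry": 0, "rz": 0},
  ],
)

```text
clock: 4.55
tool_pos: [0.537, 0.1039, 0.2358]
tcp_rot: [2.315, 2.123, 0.0]
force: [0.4, -0.3, 2.6]
finger_gap: 0.002
grip_force: 1.2
```

Call:
send_rows(
  steps=[
    {"x": 0, "y": 0, "z": 0, "rx": 0, "ry": 0, "rz": 0},
  ],
)

```text
clock: 4.68
tool_pos: [0.537, 0.1039, 0.2359]
tcp_rot: [2.315, 2.123, 0.0]
force: [1.2, -1.0, 3.5]
finger_gap: 0.007
grip_force: 1.2
```

Left key: soft give, about 2.6 N at 2.3 mm, so it is raised. On to the second.

Call:
send_rows(
  steps=[
    {"x": 0, "y": 0, "z": -0.015, "rx": 0, "ry": 0, "rz": 0},
    {"x": -0.0275, "y": 0, "z": 0, "rx": 0, "ry": 0, "rz": 0},
    {"x": -0.0275, "y": 0, "z": 0, "rx": 0, "ry": 0, "rz": 0},
    {"x": 0, "y": 0, "z": 0, "rx": 0, "ry": 0, "rz": 0},
    {"x": 0, "y": 0, "z": 0.008, "rx": 0, "ry": 0, "rz": 0},
  ],
)

```text
clock: 5.3
tool_pos: [0.5324, 0.0497, 0.2434]
tcp_rot: [2.315, 2.124, 0.002]
force: [0.7, -0.5, 0.1]
finger_gap: 0.006
grip_force: 0.0
```

Call:
send_rows(
  steps=[
    {"x": 0, "y": 0, "z": 0.003, "rx": 0, "ry": 0, "rz": 0},
    {"x": 0, "y": 0, "z": 0.002, "rx": 0, "ry": 0, "rz": 0},
    {"x": 0, "y": 0, "z": 0, "rx": 0, "ry": 0, "rz": 0},
  ],
)

```text
clock: 5.68
tool_pos: [0.5321, 0.0497, 0.2376]
tcp_rot: [-2.314, -2.124, 0.0]
force: [-0.8, 1.8, 1.7]
finger_gap: 0.007
grip_force: 1.0
```

Call:
send_rows(
  steps=[
    {"x": 0, "y": 0, "z": 0.001, "rx": 0, "ry": 0, "rz": 0},
    {"x": 0, "y": 0, "z": 0.001, "rx": 0, "ry": 0, "rz": 0},
    {"x": 0, "y": 0, "z": 0, "rx": 0, "ry": 0, "rz": 0},
  ],
)

```text
clock: 6.05
tool_pos: [0.5322, 0.0493, 0.2359]
tcp_rot: [2.315, 2.123, 0.001]
force: [-1.0, 1.6, 2.9]
finger_gap: 0.01
grip_force: 1.2
```

Same feel, so the second is raised too. Third key next.

Call:
send_rows(
  steps=[
    {"x": 0, "y": 0, "z": -0.015, "rx": 0, "ry": 0, "rz": 0},
    {"x": -0.0275, "y": 0, "z": 0, "rx": 0, "ry": 0, "rz": 0},
    {"x": -0.0275, "y": 0, "z": 0, "rx": 0, "ry": 0, "rz": 0},
    {"x": 0, "y": 0, "z": 0, "rx": 0, "ry": 0, "rz": 0},
    {"x": 0, "y": 0, "z": 0.008, "rx": 0, "ry": 0, "rz": 0},
  ],
)

```text
clock: 6.68
tool_pos: [0.5278, -0.0054, 0.2434]
tcp_rot: [2.315, 2.123, 0.003]
force: [-0.6, -0.1, -0.3]
finger_gap: 0.008
grip_force: 0.0
```

Call:
send_rows(
  steps=[
    {"x": 0, "y": 0, "z": 0.003, "rx": 0, "ry": 0, "rz": 0},
    {"x": 0, "y": 0, "z": 0.002, "rx": 0, "ry": 0, "rz": 0},
    {"x": 0, "y": 0, "z": 0, "rx": 0, "ry": 0, "rz": 0},
  ],
)

```text
clock: 7.05
tool_pos: [0.5274, -0.0053, 0.2375]
tcp_rot: [-2.315, -2.124, 0.001]
force: [-0.3, 0.4, -0.1]
finger_gap: 0.008
grip_force: 0.0
```

Call:
send_rows(
  steps=[
    {"x": 0, "y": 0, "z": 0.001, "rx": 0, "ry": 0, "rz": 0},
    {"x": 0, "y": 0, "z": 0.001, "rx": 0, "ry": 0, "rz": 0},
    {"x": 0, "y": 0, "z": 0, "rx": 0, "ry": 0, "rz": 0},
  ],
)

```text
clock: 7.42
tool_pos: [0.5274, -0.0057, 0.2357]
tcp_rot: [-2.316, -2.123, 0.0]
force: [0.0, 0.1, -0.3]
finger_gap: 0.005
grip_force: 0.0
```

Call:
send_rows(
  steps=[
    {"x": 0, "y": 0, "z": 0.001, "rx": 0, "ry": 0, "rz": 0},
    {"x": 0, "y": 0, "z": 0, "rx": 0, "ry": 0, "rz": 0},
  ],
)

```text
clock: 7.68
tool_pos: [0.5274, -0.0057, 0.2348]
tcp_rot: [2.315, 2.123, 0.0]
force: [1.1, 0.1, 0.6]
finger_gap: 0.004
grip_force: 0.1
```

Call:
send_rows(
  steps=[
    {"x": 0, "y": 0, "z": 0.001, "rx": 0, "ry": 0, "rz": 0},
    {"x": 0, "y": 0, "z": 0, "rx": 0, "ry": 0, "rz": 0},
  ],
)

```text
clock: 7.92
tool_pos: [0.5274, -0.0057, 0.2339]
tcp_rot: [-2.315, -2.123, -0.0]
force: [-0.4, -0.1, 3.8]
finger_gap: 0.007
grip_force: 1.7
```

The third key is felt 4 mm lower and stiffer, so it is the latched one. I'll tap the fourth before pressing it.

Call:
send_rows(
  steps=[
    {"x": 0, "y": 0, "z": -0.017, "rx": 0, "ry": 0, "rz": 0},
    {"x": -0.0275, "y": 0, "z": 0, "rx": 0, "ry": 0, "rz": 0},
    {"x": -0.0275, "y": 0, "z": 0, "rx": 0, "ry": 0, "rz": 0},
    {"x": 0, "y": 0, "z": 0, "rx": 0, "ry": 0, "rz": 0},
    {"x": 0, "y": 0, "z": 0.008, "rx": 0, "ry": 0, "rz": 0},
  ],
)

```text
clock: 8.55
tool_pos: [0.5231, -0.0599, 0.2435]
tcp_rot: [2.315, 2.123, 0.003]
force: [0.0, 0.3, 0.1]
finger_gap: 0.008
grip_force: 0.0
```

Call:
send_rows(
  steps=[
    {"x": 0, "y": 0, "z": 0.003, "rx": 0, "ry": 0, "rz": 0},
    {"x": 0, "y": 0, "z": 0.002, "rx": 0, "ry": 0, "rz": 0},
    {"x": 0, "y": 0, "z": 0, "rx": 0, "ry": 0, "rz": 0},
  ],
)

```text
clock: 8.93
tool_pos: [0.5227, -0.0599, 0.2377]
tcp_rot: [-2.314, -2.124, 0.0]
force: [-1.1, 1.4, 1.2]
finger_gap: 0.005
grip_force: 1.0
```

Call:
send_rows(
  steps=[
    {"x": 0, "y": 0, "z": 0.001, "rx": 0, "ry": 0, "rz": 0},
    {"x": 0, "y": 0, "z": 0.001, "rx": 0, "ry": 0, "rz": 0},
    {"x": 0, "y": 0, "z": 0, "rx": 0, "ry": 0, "rz": 0},
  ],
)

```text
clock: 9.3
tool_pos: [0.5228, -0.0603, 0.2358]
tcp_rot: [2.315, 2.123, 0.0]
force: [-0.2, 1.1, 2.5]
finger_gap: 0.005
grip_force: 1.2
```

The fourth is raised. I'll go back to the third and press it in slowly.

Call:
send_rows(
  steps=[
    {"x": 0, "y": 0, "z": -0.015, "rx": 0, "ry": 0, "rz": 0},
    {"x": 0.0275, "y": 0, "z": 0, "rx": 0, "ry": 0, "rz": 0},
    {"x": 0.0275, "y": 0, "z": 0, "rx": 0, "ry": 0, "rz": 0},
    {"x": 0, "y": 0, "z": 0, "rx": 0, "ry": 0, "rz": 0},
    {"x": 0, "y": 0, "z": 0.01, "rx": 0, "ry": 0, "rz": 0},
  ],
)

```text
clock: 9.93
tool_pos: [0.5277, -0.0063, 0.2415]
tcp_rot: [2.315, 2.122, 0.002]
force: [0.6, -0.5, -0.4]
finger_gap: 0.01
grip_force: 0.0
```

Call:
send_rows(
  steps=[
    {"x": 0, "y": 0, "z": 0.005, "rx": 0, "ry": 0, "rz": 0},
    {"x": 0, "y": 0, "z": 0.002, "rx": 0, "ry": 0, "rz": 0},
    {"x": 0, "y": 0, "z": 0.0015, "rx": 0, "ry": 0, "rz": 0},
    {"x": 0, "y": 0, "z": 0.0015, "rx": 0, "ry": 0, "rz": 0},
    {"x": 0, "y": 0, "z": 0.001, "rx": 0, "ry": 0, "rz": 0},
  ],
)

```text
clock: 10.55
tool_pos: [0.5271, -0.0067, 0.23]
tcp_rot: [-2.316, -2.122, 0.002]
force: [-3.4, -2.8, 8.8]
finger_gap: 0.008
grip_force: 4.5
```

Call:
send_rows(
  steps=[
    {"x": 0, "y": 0, "z": 0.001, "rx": 0, "ry": 0, "rz": 0},
    {"x": 0, "y": 0, "z": 0, "rx": 0, "ry": 0, "rz": 0},
  ],
)

```text
clock: 10.8
tool_pos: [0.5271, -0.0067, 0.2289]
tcp_rot: [-2.316, -2.122, 0.002]
force: [-3.8, -2.3, 5.8]
finger_gap: 0.007
grip_force: 3.0
```

Call:
send_rows(
  steps=[
    {"x": 0, "y": 0, "z": 0.0007, "rx": 0, "ry": 0, "rz": 0},
    {"x": 0, "y": 0, "z": 0, "rx": 0, "ry": 0, "rz": 0},
  ],
)

```text
clock: 11.05
tool_pos: [0.5272, -0.0067, 0.2286]
tcp_rot: [-2.316, -2.121, 0.002]
force: [-5.9, -0.7, 11.6]
finger_gap: 0.005
grip_force: 6.1
```

Call:
send_rows(
  steps=[
    {"x": 0, "y": 0, "z": -0.005, "rx": 0, "ry": 0, "rz": 0},
    {"x": 0, "y": 0, "z": -0.02, "rx": 0, "ry": 0, "rz": 0},
    {"x": 0, "y": 0, "z": -0.06, "rx": 0, "ry": 0, "rz": 0},
    {"x": -0.05, "y": 0, "z": -0.05, "rx": 0, "ry": 0, "rz": 0},
    {"x": -0.06, "y": 0, "z": -0.02, "rx": 0, "ry": 0, "rz": 0},
  ],
)

```text
clock: 11.68
tool_pos: [0.519, -0.1091, 0.3797]
tcp_rot: [2.311, 2.126, 0.006]
force: [0.8, -0.5, -0.3]
finger_gap: 0.007
grip_force: 0.0
```

Call:
send_rows(
  steps=[
    {"x": -0.02, "y": 0, "z": 0, "rx": 0, "ry": 0, "rz": 0},
    {"x": 0, "y": 0, "z": 0, "rx": 0, "ry": 0, "rz": 0},
    {"x": 0, "y": 0, "z": 0, "rx": 0, "ry": 0, "rz": 0},
  ],
)

```text
clock: 12.05
tool_pos: [0.5169, -0.1275, 0.3766]
tcp_rot: [-2.314, -2.124, 0.001]
force: [-0.1, 0.1, -0.6]
finger_gap: 0.006
grip_force: 0.0
```

```bash
python3 - <<'E'
from h import *
s=bot.observe();print(s['clock'],s['tool_pos'],s['force'])
ci=bot.camera_info('wrist');p,d=bot.get_image('wrist');cv2.imwrite('pics/w3.png',p[:,:,::-1])
ax=R.from_rotvec(ci['orientation']).apply([0,0,1])
m=np.zeros(p.shape[:2],np.uint8);m[:250,280:370]=(p[:250,280:370].max(2)<75)*255
cs,_=cv2.findContours(m,cv2.RETR_EXTERNAL,cv2.CHAIN_APPROX_NONE)
for c in cs:
    if cv2.contourArea(c)>700:
        (u,v),_,_=cv2.minAreaRect(c);iu,iv=int(u),int(v);n=ray(ci,[(u,v)],0.)[0]-ci['eye']
        print((u,v),'ztop',ci['eye'][2]+n[2]*np.median(d[iv-6:iv+6,iu-6:iu+6])/(n@ax))
E
```

```text
12.05 [ 0.51687499 -0.12749764  0.37660511] [-0.07998256  0.12288002 -0.58856989]
(317.5, 146.5) ztop 0.05728046632406003
(317.5, 77.5) ztop 0.05722659450432721
(318.5, 11.0) ztop 0.05675017022045181
```

View pics/w3.png

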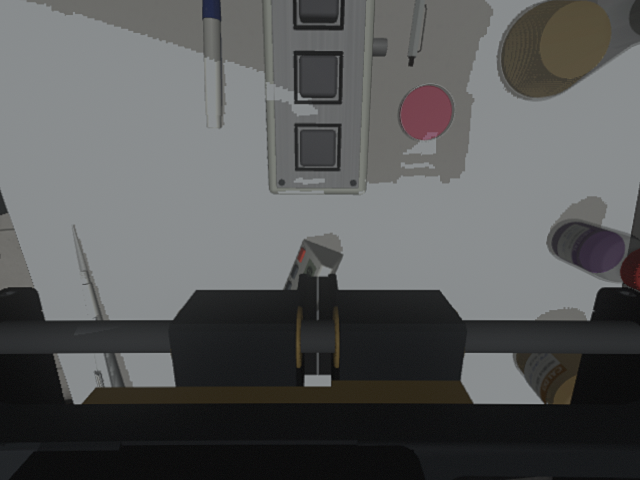

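The wrist view shows the third key from the left at (317,77), now level with its neighbours at about 57 mm. The surrounding things are unmoved and the arm is clear.

```bash
python3 -c "
from workcell import bot
print(bot.hand_in())"
```

```text
the job is handed in; nothing more can be done
None
```

I tapped all four keys from left to right and found the third from the left latched; pressed fully in, it released and came back up level with its neighbours, and the job is handed in.

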